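# Close the hardware tin with its inner lid and lift off the outer lid

### The job

The two lids of the round open tin stand nested on the bench, locked together by a slide catch. Pick the pair up by its wooden bridge handle and lower it onto the tin until it is fully home, keeping hold of it until it sits; then draw the catch all the way out by its knob and lift the outer lid off alone, leaving the inner lid seated and undisturbed on the tin. Finish while still holding the outer lid in the gripper, level and still, straight above the tin and about a hand's breadth (10 cm) clear of the inner lid, and leave everything else on the bench where it is.

Things in the scene. Friction and masses are not known exactly. Their poses are not given: they have to be found in the camera images.
- tin: Round open metal tin screwed to the bench by two small lugs; 136 mm outside diameter, 130 mm inside, rim 60 mm above the bench, a few nuts in it. Origin at the centre of its underside, z up. It does not move. Its yaw does not matter for the lids. A fixed vise stands to the right, open cabinet drawers behind: come down from above, from 0.3 m or more.
- tin_rim (a point): Centre of the tin's mouth, level with its rim (60 mm above the tin's origin), z up. With both lids fully home the outer lid's origin is 46 mm and its handle's centre 112 mm above the bench; the inner lid's origin is at 48 mm.
- outer_lid: Outer lid, bare steel, 0.3 kg: cap of 152 mm diameter (160 at the flared lower edge), 21 mm high without handle, skirt 144 mm inside: 4 mm play round the tin. Origin: centre of its lower edge, z up. A wooden bar on two legs bridges the top along lid y (legs at y = +-50 mm); the inner lid's stem and head pass through a 30 mm hole in the middle of the top.
- outer_handle (a point): Centre of the outer lid's wooden handle bar, 66 mm above the lid's origin on its axis. The bar is 16 mm wide (lid x), 66 mm long (lid y), 14 mm high, with 38 mm free height between it and the lid's top: pinch it across its width from above.
- catch (a joint): Flat forked slide catch on the outer lid's top, in m: 0 = in, fork under the head of the inner lid's stem, so the inner lid is carried along; 0.026 = fully out at its stop, outer lid free (past 0.022 it lets go). It slides along the lid's -x axis, outward from the handle, against 2 N friction, and stays where left.
- catch_knob (a point): Top centre of the catch's knob, a steel block 12 mm wide (lid y), 14 long (lid x), 18 high. Top 42.5 mm above the outer lid's origin, 21.5 mm above its top plate; 36 mm from the lid's axis on its -x side with the catch in, 62 mm with it out. Catch plate and guide strips beside it reach 4.5 mm above the top plate.
- inner_lid: Inner lid, aluminium, 0.2 kg, under the outer lid at first: tapered plug 123 mm wide (112 at its foot), 12 mm deep, under a flange 136 mm wide, 4 mm thick; stem with a 20 mm mushroom head, top 31 mm above the origin, pokes through the outer lid. Origin: centre of the plug's underside, z up. Carried by the catch its origin hangs about level with the outer lid's.
- inner_flange (a point): Centre of the underside of the inner lid's flange (12 mm above its origin), which lies on the tin's rim when seated.
- nail_tin: Bystander: small open tin of nails, 71 mm wide, 46 mm high; origin at the centre of its underside.
- big_nut: Bystander: loose nut 30x34x16 mm on the bench in front of the tin; origin at the centre of its underside.
- spare_bolt: Bystander: bolt 80 mm high standing on its head at the back of the bench; origin at the centre of its underside.

How it is judged:
By the outcome, as a careful person would: the job done as asked, in the order asked, and still so for the second after the job is handed in, while the arm keeps its last pose, push and grip.
It also fails if it takes over 67 s, if anything falls off the work surface, if the arm or the gripper's body presses on something with over 40 N, if the wrist force passes 120 N, or if a joint passes its speed limit or range.

### The arm

A 7-joint arm with a two-finger parallel gripper is mounted at the origin on a cart in front of the work surface, level with it; the furniture and walls round the work are solid. World frame = base frame: x ahead of the robot, y to its left, z up, the work surface at z = 0. Lengths are in m, angles in rad, forces in N, time in s.
With the tool pointing down it reaches from about 0.4 to 0.875 m from the base axis. Payload 4.4 kg.
Tool frame: the origin (TCP) lies on the centre line of the jaws, within the pads' length; the fingertips stand 19 mm ahead of it and the grasp point (between the pads) is the TCP (arm.tip_extent is the distance from the TCP to the fingertips, in m); z points along the fingers, y is the line along which they close (so a half turn about z gives the same grasp; the last joint's range is limited). The gripper opens to 85 mm and grips with 20 to 120 N. Pads are 22 mm wide; open, the fingers measure 114 mm over their backs; the gripper's body (76 mm by 85 mm) begins 54 mm behind the grasp point. The pads swing forward as they close: fully open they stand 13 mm farther back than shut.
Start: joints at [1.09, 0.628, 0.038, 1.517, -0.027, 0.996, -0.02], TCP at [0.262, -0.595, 0.25] pointing down, gripper open.
Joint ranges: [-3.06, 3.06], [-0.37, 2.12], [-1.25, 1.32], [0.18, 2.47], [-1.1, 4.24], [0.23, 1.98], [-2.94, 2.94]. Speed limits (rad/s): [2.57, 2.57, 3.14, 3.14, 3.14, 3.14, 3.14].

### API

Orientations are given as [roll, pitch, yaw] about the fixed x, y, z axes, in that order (R = Rz(yaw) Ry(pitch) Rx(roll)).
In Python, from plant import sensors, optics, arm gives the robot as it stands.
- The arm moves only by the tool jog_arm, never from a script. Its argument "commands" is one flat list of numbers, 7 for each row, row after row: the shift along the tool's x, y, z in m, then the turn, a rotation vector about the tool's x, y, z in rad, then the closure in counts, from 0 (fully open) to 255 (shut). In form: [tx, ty, tz, rx, ry, rz, jaw, tx, ty, tz, rx, ry, rz, jaw, ...]. A call has 1 to 20 rows; each row is the pose to reach, as a shift and turn from the pose commanded when the call began, along the tool's axes at that moment; what a row does not reach only later rows make up. A row lasts 1/10 s, in which the tool goes at most 50 mm and 8.59 degrees, less where a joint would pass 70% of its speed; a pose out of reach is approached as far as the arm can. A call with a gripper value outside its range is refused whole. The fingers move at their own pace and stop on an object; "newtons" is the grip in N (left out, the last holds). Time passes only in rows, so rows that repeat a pose let the fingers close. It gives the time, the measured TCP pose, the force, the opening and the grip force at its end, in the units of the state.
- sensors.sense(): the state, without advancing time (a new reading comes with each control period).
- optics.capture(name): name is "scene" or "top"; returns (picture, depth): 480x640x3 uint8, red, green, blue; 480x640 float32, m along the optical axis (not along the pixel's ray), 0 where there is no reading.
- optics.calibration(name): a dict with "fx", "fy", "cx", "cy" (pixels), "distortion" ([k1, k2, p1, p2, k3] as OpenCV has them; the pictures are not rectified), "R" (3x3) and "t" (3): a world point X has camera coordinates R X + t. Camera axes: x right, y down, z forward; pixel columns grow to the right and rows downward; lengths in m; the calibration is good to about 2 mm. A picture is of the moment at which its call begins. calibration takes no time and is no camera call.
- arm.finish_job(): hands the job in; it is judged then, once.
The state is a dict: "time": time; "joint_positions": joint angles; "dq": joint speeds; "tau": joint torques, N m; "position": TCP position; "orientation": TCP orientation; "force": force on the tool from outside, world axes, zero at the start; "wrist_torque": the same for the moment, N m; "opening": finger opening in m; "gripper_force": force on a finger pad.
Only numpy, scipy, OpenCV 4.12 (cv2) and the standard library are available. Lean on these libraries where they do the work, as an engineer would, in place of code of your own. Each camera call takes 0.05 s, during which the arm holds its last target. There are 200 camera calls.

## Working session

There is one attempt and no reset: what is moved stays moved. The work goes in short steps, Python scripts to look and compute and a tool call to move; the robot and the scene stay as the last step left them, time stands still between calls to the robot, and variables do not carry over. Pictures are saved under pics/ and viewed, at most 10 in all, crops included, and the job is handed in when it is done.

Besides the shell and the picture viewer there is one more tool, called after "Call:" as name(argument=value, ...), one argument or row to a line, values as JSON. jog_arm: Moves the arm, as the interface text tells. Its arguments: {"type":"object","properties":{"commands":{"type":"array","items":{"type":"number"}},"newtons":{"type":"number"}},"required":["commands"]}

```bash
mkdir -p pics; python3 - <<'E'
from plant import sensors, optics, arm
import cv2,numpy as np
for n in("scene","top"):
    p,d=optics.capture(n); cv2.imwrite(f"pics/{n}0.png",p[:,:,::-1]); np.save(f"pics/{n}0.npy",d)
    c=optics.calibration(n); print(n,c)
print(sensors.sense())
E
```

```text
scene {'fx': 578.0634870870033, 'fy': 578.0634870870033, 'cx': 311.68472642394624, 'cy': 234.89393725102005, 'distortion': array([-0.02363031,  0.        ,  0.        ,  0.        ,  0.        ]), 'R': array([[-0.89190843, -0.45210295,  0.01011337],
       [-0.25956595,  0.49350233, -0.83010901],
       [ 0.37030376, -0.74300631, -0.55750941]]), 't': array([0.55470885, 0.0752792 , 1.00630756])}
top {'fx': 463.16436314432815, 'fy': 463.16436314432815, 'cx': 318.23821485490083, 'cy': 243.25619870036257, 'distortion': array([-0.0974699,  0.       ,  0.       ,  0.       ,  0.       ]), 'R': array([[ 1.50454701e-01, -9.88616899e-01, -1.00707838e-04],
       [-9.60806752e-01, -1.46198363e-01, -2.35534336e-01],
       [ 2.32838502e-01,  3.55340089e-02, -9.71866023e-01]]), 't': array([0.13209923, 0.56556893, 0.83398947])}
{'time': 0.1, 'joint_positions': array([ 1.09017487,  0.62926112,  0.03840644,  1.51826543, -0.02702405,
        0.99628742, -0.01999654]), 'dq': array([ 5.03445551e-05, -3.27604521e-03,  1.19644575e-03, -1.34944905e-03,
       -1.02714171e-03, -9.13184763e-06, -1.44875521e-03]), 'tau': array([ 3.76174401e-03, -5.64533007e+01,  1.23077083e+00, -1.93974191e+01,
        1.13555178e-02,  5.40454246e-03, -2.47950328e-05]), 'position': array([ 0.26181088, -0.5943691 ,  0.24947627]), 'orientation': array([-3.13988746e+00, -2.52419038e-05,  4.14842867e-01]), 'force': array([ 0.09126728, -0.17685063,  0.22333771]), 'wrist_torque': array([0.0563619 , 0.00059212, 0.00287531]), 'gripper_force': 0.0, 'opening': 0.08519859968039929}
```

View pics/top0.png

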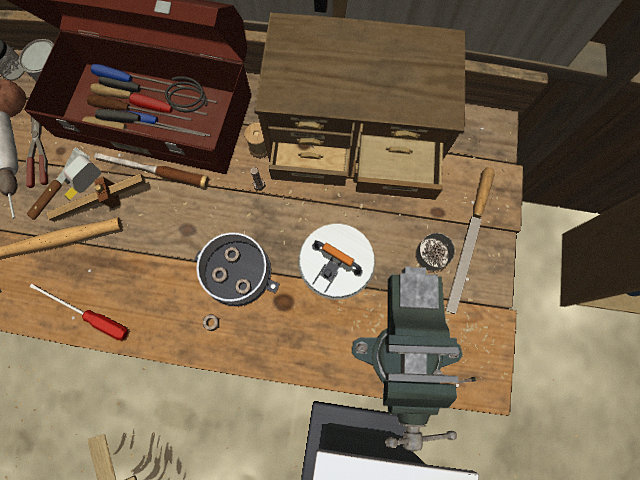

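View pics/scene0.png

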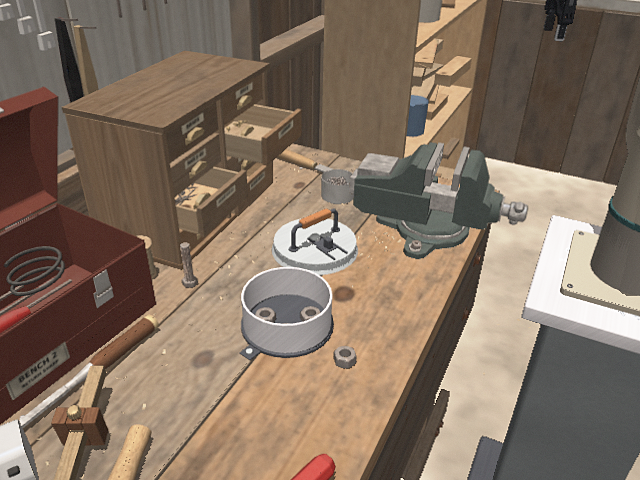

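The top view shows the open tin near (234,269), the lids near (337,260) with the orange handle bar at (338,252), and the knob toward (330,270). The vise is at (415,300). In the scene view the lids are at (315,242) and the tin at (287,305).

```bash
cat > h.py <<'E'
import cv2,numpy as np
from plant import optics
def K(c): return np.array([[c["fx"],0,c["cx"]],[0,c["fy"],c["cy"]],[0,0,1]])
def ray(name,uv,z):
    c=optics.calibration(name); n=cv2.undistortPoints(np.float64(uv).reshape(-1,1,2),K(c),c["distortion"])[:,0]
    R,t=c["R"],np.array(c["t"]); C=-R.T@t; d=np.c_[n,np.ones(len(n))]@R
    return C+d*((z-C[2])/d[:,2])[:,None]
def cloud(name,d):
    c=optics.calibration(name); v,u=np.mgrid[:480,:640]
    n=cv2.undistortPoints(np.float64(np.c_[u.ravel(),v.ravel()]).reshape(-1,1,2),K(c),c["distortion"])[:,0]
    return ((np.c_[n,np.ones(len(n))]*d.reshape(-1,1)-c["t"])@c["R"]).reshape(480,640,3)
def circ(P):
    A=np.c_[2*P[:,:2],np.ones(len(P))]; s=np.linalg.lstsq(A,(P[:,:2]**2).sum(1),rcond=None)[0]
    return s[:2],np.sqrt(s[2]+s[:2]@s[:2])
def orange(im):
    h=cv2.cvtColor(im,cv2.COLOR_RGB2HSV); return cv2.inRange(h,(5,170,120),(18,255,255))
def bar(name,im,box,z):
    u0,v0,u1,v1=box; m=np.zeros((480,640),np.uint8); m[v0:v1,u0:u1]=orange(im)[v0:v1,u0:u1]
    cs=cv2.findContours(m,cv2.RETR_EXTERNAL,cv2.CHAIN_APPROX_NONE)[0]; c=max(cs,key=cv2.contourArea)
    g=np.zeros_like(m); cv2.drawContours(g,[c],-1,1,-1); v,u=np.nonzero(g); P=ray(name,np.c_[u,v],z)
    (ctr,sz,a)=cv2.minAreaRect(np.float32(P[:,:2]*1000)); q=np.linalg.svd(P[:,:2]-P[:,:2].mean(0),full_matrices=False)[2][0]
    return P.mean(0),np.array(ctr)/1000,sz,np.arctan2(q[1],q[0])
E
python3 - <<'E'
from h import *
im=cv2.imread("pics/top0.png")[:,:,::-1].copy(); sc=cv2.imread("pics/scene0.png")[:,:,::-1].copy()
print("bar top",bar("top",im,(290,215,385,305),.073)); print("bar scene",bar("scene",sc,(270,200,360,275),.07))
# lid plate outline: bright
m=np.zeros((480,640),np.uint8); m[215:305,290:385]=(im.min(2)>150)[215:305,290:385]
c=max(cv2.findContours(m,cv2.RETR_EXTERNAL,cv2.CHAIN_APPROX_NONE)[0],key=cv2.contourArea)
h=cv2.convexHull(c)[:,0]; print("lid",circ(ray("top",h,.015)))
d=np.load("pics/top0.npy"); X=cloud("top",d)
def near(p,r): return np.hypot(X[...,0]-p[0],X[...,1]-p[1])<r
t=ray("top",[[234,269]],.06)[0]; print(t)
k=near(t,.09)&(abs(X[...,2]-.06)<.006); P=X[k]; print("tin rim",len(P),circ(P),np.median(P[:,2]))
L=ray("top",[[337,260]],.02)[0]
for a,b in((.015,.03),(.034,.05),(.06,.08)):
    k=near(L,.085)&(X[...,2]>a)&(X[...,2]<b); P=X[k]; print(a,len(P),P.mean(0),np.median(P[:,2]),circ(P) if a<.03 else "")
dm=np.zeros((480,640),bool); dm[215:305,290:385]=True
cv2.imwrite("pics/crop0.png",np.hstack([cv2.resize(im[215:305,290:385,::-1],(400,379)),cv2.resize(sc[200:280,265:365,::-1],(400,379))]))
E
```

```text
bar top (array([0.52301366, 0.175379  , 0.073     ]), array([0.52313055, 0.17549217]), (63.74729537963867, 13.954448699951172), np.float64(-1.9858494254651922))Traceback (most recent call last):
  File "<stdin>", line 3, in <module>
  File "h.py", line 19, in bar
    cs=cv2.findContours(m,cv2.RETR_EXTERNAL,cv2.CHAIN_APPROX_NONE)[0]; c=max(cs,key=cv2.contourArea)
                                                                         ~~~^^^^^^^^^^^^^^^^^^^^^^^^
ValueError: max() iterable argument is empty
```

```bash
sed -i 's/(5,170,120),(18,255,255)/(5,130,80),(18,255,255)/' h.py
python3 - <<'E'
from h import *
im=cv2.imread("pics/top0.png")[:,:,::-1].copy(); sc=cv2.imread("pics/scene0.png")[:,:,::-1].copy()
print("bar top",bar("top",im,(310,235,365,275),.073)); print("bar scene",bar("scene",sc,(296,205,342,228),.07))
m=np.zeros((480,640),np.uint8); m[215:305,290:385]=(im.min(2)>150)[215:305,290:385]
c=max(cv2.findContours(m,cv2.RETR_EXTERNAL,cv2.CHAIN_APPROX_NONE)[0],key=cv2.contourArea)
h=cv2.convexHull(c)[:,0]; print("lid",circ(ray("top",h,.015)))
d=np.load("pics/top0.npy"); X=cloud("top",d)
def near(p,r): return np.hypot(X[...,0]-p[0],X[...,1]-p[1])<r
t=ray("top",[[234,269]],.06)[0]; print(t)
k=near(t,.09)&(abs(X[...,2]-.06)<.006); P=X[k]; print("tin rim",len(P),circ(P),np.median(P[:,2]))
L=ray("top",[[337,260]],.02)[0]
for a,b in((.015,.03),(.034,.05),(.06,.08)):
    k=near(L,.085)&(X[...,2]>a)&(X[...,2]<b); P=X[k]; print(a,len(P),P.mean(0),np.median(P[:,2]),circ(P) if a<.03 else "")
cv2.imwrite("pics/crop0.png",np.hstack([cv2.resize(im[215:305,290:385,::-1],(400,379)),cv2.resize(sc[200:280,265:365,::-1],(400,379))]))
E
```

```text
bar top (array([0.52262523, 0.17527558, 0.073     ]), array([0.52277417, 0.17578236]), (64.76737976074219, 14.802960395812988), np.float64(-1.9779903942486945))
bar scene (array([0.52447746, 0.17924368, 0.07      ]), array([0.5249032 , 0.17972658]), (73.80037689208984, 25.981159210205078), np.float64(1.2491776670264165))
lid (array([0.52475593, 0.17558696]), np.float64(0.07616595134195672))
[0.46552532 0.3701106  0.06      ]
tin rim 417 (array([0.47040953, 0.37656743]), np.float64(0.06603676031526462)) 0.05939388987071391
0.015 3772 [0.52103544 0.17483276 0.02076392] 0.02065350680837854 (array([0.52305882, 0.17494698]), np.float64(0.05574103813407102))
0.034 58 [0.49557018 0.18642591 0.0413228 ] 0.041544085763637675 
0.06 374 [0.52231366 0.17488733 0.07057456] 0.07133917568454248
```

View pics/crop0.png

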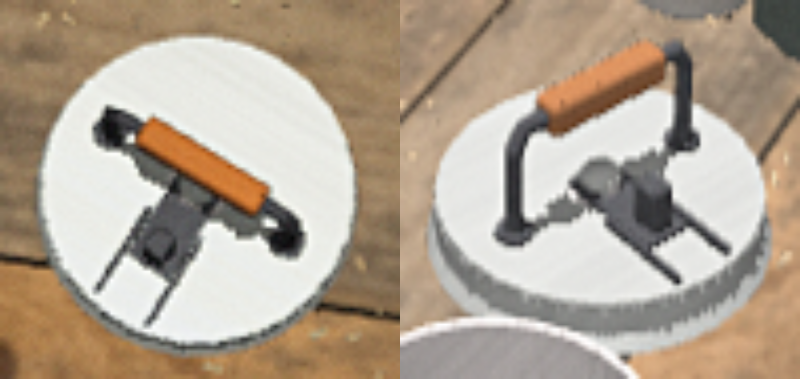

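Lid is at about (0.5235, 0.1755), yaw about -0.407; the knob is on the near side, lid -x. In the crop, the bar is at about (200,165) on the left and the knob at (157,243), catch in.

```bash
cat > go.py <<'E'
import sys,numpy as np
from scipy.spatial.transform import Rotation as Ro
from plant import sensors
def go(x,y,z,yaw):
    s=sensors.sense(); R=Ro.from_euler("xyz",s["orientation"]); T=Ro.from_euler("xyz",[np.pi,0,yaw])
    print("shift",np.round(R.inv().apply(np.array([x,y,z])-s["position"]),4),"rot",np.round((R.inv()*T).as_rotvec(),4))
    print("tool x,y in world",R.as_matrix()[:,0].round(3),R.as_matrix()[:,1].round(3),"q7",s["joint_positions"].round(2))
if __name__=="__main__": go(*map(float,sys.argv[1:]))
E
python3 go.py .5235 .1755 .33 1.164
```

```text
shift [ 0.5498 -0.5992 -0.0795] rot [-1.600e-03 -7.000e-04 -7.492e-01]
tool x,y in world [0.915 0.403 0.   ] [ 0.403 -0.915 -0.002] q7 [ 1.09  0.63  0.04  1.52 -0.03  1.   -0.02]
```

Call:
jog_arm(
  commands=[0,0,-0.05,0,0,0,0,0,0,-0.1,0,0,0,0,0.55,-0.6,-0.1,0,0,-0.749,0,0.55,-0.6,-0.1,0,0,-0.749,0,0.55,-0.6,-0.1,0,0,-0.749,0,0.55,-0.6,-0.1,0,0,-0.749,0,0.55,-0.6,-0.1,0,0,-0.749,0,0.55,-0.6,-0.1,0,0,-0.749,0,0.55,-0.6,-0.1,0,0,-0.749,0,0.55,-0.6,-0.1,0,0,-0.749,0,0.55,-0.6,-0.1,0,0,-0.749,0,0.55,-0.6,-0.1,0,0,-0.749,0,0.55,-0.6,-0.1,0,0,-0.749,0,0.55,-0.6,-0.1,0,0,-0.749,0,0.55,-0.6,-0.1,0,0,-0.749,0,0.55,-0.6,-0.1,0,0,-0.749,0,0.55,-0.6,-0.1,0,0,-0.749,0,0.55,-0.6,-0.1,0,0,-0.749,0,0.55,-0.6,-0.1,0,0,-0.749,0,0.55,-0.6,-0.1,0,0,-0.749,0],
)

```text
time: 2.1
position: [0.5232, 0.1786, 0.3496]
orientation: [-3.14, -0.001, 1.168]
force: [-0.8, -1.2, -0.2]
opening: 0.0855
gripper_force: 0.0
```

```bash
python3 go.py .5235 .1755 .066 1.164; python3 - <<'E'
from plant import sensors; s=sensors.sense(); print(s["time"],s["position"],s["orientation"],s["force"])
E
```

```text
shift [-0.0029  0.002   0.2836] rot [-0.0016 -0.0005  0.0045]
tool x,y in world [0.392 0.92  0.001] [ 0.92  -0.392 -0.002] q7 [-0.08  0.41 -0.44  1.64  0.19  1.13 -0.97]
2.1 [0.5232073  0.17864621 0.34961445] [-3.13996370e+00 -5.44164040e-04  1.16847949e+00] [-0.81841458 -1.22873205 -0.16086339]
```

Call:
jog_arm(
  commands=[0,0,0,0,0,0,0,0,0,0.04,0,0,0,0,0,0,0.08,0,0,0,0,0,0,0.12,0,0,0,0,0,0,0.16,0,0,0,0,0,0,0.19,0,0,0,0,0,0,0.21,0,0,0,0,0,0,0.21,0,0,0,0],
)

```text
time: 2.9
position: [0.5218, 0.1723, 0.138]
orientation: [-3.138, 0.006, 1.161]
force: [-1.0, -1.8, 0.1]
opening: 0.0851
gripper_force: 0.0
```

```bash
python3 go.py .5235 .1755 .068 1.164;  python3 - <<'E'
from plant import optics,sensors
import cv2,numpy as np
s=sensors.sense(); print(s["position"],s["orientation"],s["force"])
a=optics.capture("top")[0][:,:,::-1]; b=optics.capture("scene")[0][:,:,::-1]
cv2.imwrite("pics/pre.png",np.hstack([cv2.resize(a[190:310,265:395],(400,369)),cv2.resize(b[130:280,245:405],(400,369))]))
E
```

```text
shift [0.004  0.0006 0.07  ] rot [-0.0034  0.0055 -0.0032]
tool x,y in world [ 0.399  0.917 -0.006] [ 0.917 -0.399 -0.003] q7 [-0.15  0.66 -0.34  1.89  0.34  0.65 -1.11]
[0.52175795 0.17230251 0.13803341] [-3.13815189  0.00551293  1.16082936] [-0.9608699  -1.7924194   0.05399669]
```

View pics/pre.png

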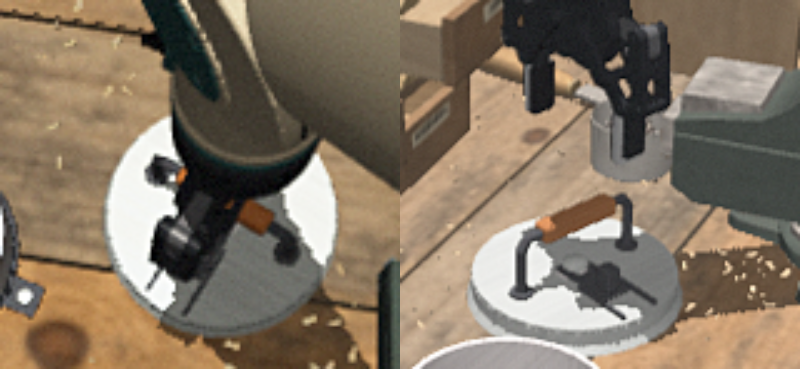

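The gripper straddles the bar with the fingers on either side of it (bar at (215,200) on the left, (580,215) on the right), and the way down is clear.

Call:
jog_arm(
  commands=[0,0,0.03,0,0,0,0,0,0,0.055,0,0,0,0,0,0,0.07,0,0,0,0,0,0,0.07,0,0,0,0,0,0,0.07,0,0,0,0,0,0,0.07,0,0,0,255,0,0,0.07,0,0,0,255,0,0,0.07,0,0,0,255,0,0,0.07,0,0,0,255,0,0,0.07,0,0,0,255,0,0,0.07,0,0,0,255,0,0,0.07,0,0,0,255,0,0,0.07,0,0,0,255,0,0,0.07,0,0,0,255,0,0,0.07,0,0,0,255],
  newtons=60,
)

```text
time: 4.5
position: [0.524, 0.1759, 0.0708]
orientation: [3.141, -0.0, 1.164]
force: [-0.1, -0.6, 5.8]
opening: 0.0145
gripper_force: 59.9
```

Call:
jog_arm(
  commands=[0,0,-0.01,0,0,0,255,0,0,-0.025,0,0,0,255,0,0,-0.045,0,0,0,255,0,0,-0.07,0,0,0,255,0,0,-0.095,0,0,0,255,0,0,-0.115,0,0,0,255,0,0,-0.13,0,0,0,255,0,0,-0.13,0,0,0,255,0,0,-0.13,0,0,0,255,0,0,-0.13,0,0,0,255],
)

```text
time: 5.5
position: [0.5225, 0.1753, 0.199]
orientation: [-3.139, 0.002, 1.164]
force: [-0.2, 0.1, -6.5]
opening: 0.0146
gripper_force: 59.9
```

```bash
cat > rim.py <<'E'
from h import *
import sys
from plant import sensors
def tin():
    d=optics.capture("top")[1]; X=cloud("top",d); P=X[(np.hypot(X[...,0]-.4704,X[...,1]-.3766)<.08)&(abs(X[...,2]-.06)<.005)]
    print("top",len(P),circ(P),P[:,2].mean())
    d=optics.capture("scene")[1]; X=cloud("scene",d); P=X[(np.hypot(X[...,0]-.4704,X[...,1]-.3766)<.08)&(abs(X[...,2]-.06)<.003)]
    print("scene",len(P),circ(P))
if __name__=="__main__": tin()
E
python3 rim.py; python3 go.py .4704 .3766 .2 1.164;  python3 - <<'E'
from h import *
a=optics.capture("top")[0][:,:,::-1]; b,d=optics.capture("scene"); b=b[:,:,::-1]; X=cloud("scene",d)
q=(np.hypot(X[...,0]-.5235,X[...,1]-.1755)<.1)&(X[...,2]<.17)&(X[...,2]>.105); P=X[q]
print("lid z levels",np.histogram(P[:,2],bins=13,range=(.105,.17)))
p=P[abs(P[:,2]-np.median(P[:,2]))<.004]; A=np.c_[p[:,:2]-p[:,:2].mean(0),np.ones(len(p))]; print(np.linalg.lstsq(A,p[:,2],rcond=None)[0])
cv2.imwrite("pics/lift.png",np.hstack([cv2.resize(a[190:310,175:395],(400,218)),cv2.resize(b[110:330,225:405],(400,489))[:218*2:2]]) if 0 else np.ascontiguousarray(b[100:370,210:430]).repeat(2,0).repeat(2,1))
E
```

```text
top 400 (array([0.47044385, 0.37661843]), np.float64(0.06604623461968355)) 0.05934953131172851
scene 767 (array([0.47283378, 0.37979063]), np.float64(0.0662288213780101))
shift [ 0.1639 -0.1276 -0.0009] rot [-0.0019  0.0017 -0.0001]
tool x,y in world [ 0.396  0.918 -0.002] [ 0.918 -0.396 -0.002] q7 [-0.12  0.58 -0.39  1.84  0.3   0.78 -1.07]
lid z levels (array([   0,    0,    0,    0,   17,  333,  281,  234,  407, 2247,  176,
         78,   46]), array([0.105, 0.11 , 0.115, 0.12 , 0.125, 0.13 , 0.135, 0.14 , 0.145,
       0.15 , 0.155, 0.16 , 0.165, 0.17 ]))
[-0.00161022 -0.00712202  0.15128902]
```

View pics/lift.png

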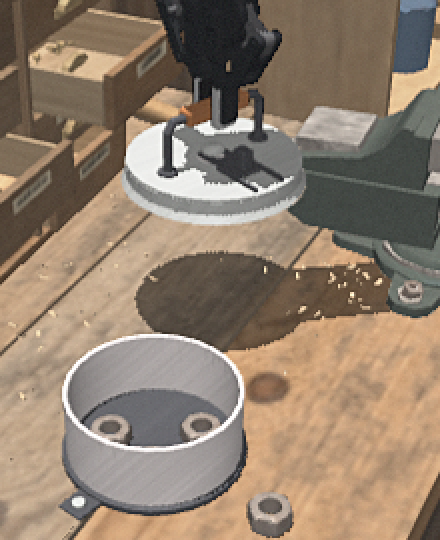

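The pair is lifted level, with lid at (215,165) and tin mouth at (153,395) in the crop. The two cameras disagree by about 3 mm in absolute terms but agree on relative positions, so I'll measure the lid against the tin from above the tin.

Call:
jog_arm(
  commands=[0.01,-0.008,0,0,0,0,255,0.03,-0.024,0,0,0,0,255,0.055,-0.043,0,0,0,0,255,0.08,-0.063,0,0,0,0,255,0.105,-0.082,0,0,0,0,255,0.13,-0.102,0,0,0,0,255,0.15,-0.117,0,0,0,0,255,0.16,-0.125,0,0,0,0,255,0.164,-0.128,0,0,0,0,255,0.164,-0.128,0,0,0,0,255,0.164,-0.128,0,0,0,0,255,0.164,-0.128,0,0,0,0,255,0.164,-0.128,0,0,0,0,255],
)

```text
time: 7.0
position: [0.4716, 0.3759, 0.2003]
orientation: [3.141, 0.001, 1.162]
force: [0.7, -0.4, -5.4]
opening: 0.0149
gripper_force: 59.9
```

```bash
cat > rel.py <<'E'
from h import *
from plant import sensors
from scipy.optimize import least_squares
def fit(P,r):
    return least_squares(lambda c:np.hypot(P[:,0]-c[0],P[:,1]-c[1])-r,P[:,:2].mean(0)+[.0,.0],loss="soft_l1",f_scale=.001).x
s=sensors.sense(); p=s["position"]; print(p,s["orientation"],s["force"])
for n in("scene","top"):
    im,d=optics.capture(n); X=cloud(n,d); r=np.hypot(X[...,0]-.4715,X[...,1]-.378)
    z0=p[2]-.068
    for nm,lo,hi,rad in(("tin",.03,.055,.068),("rim",.057,.063,.0665),("skirt",z0+.007,z0+.018,.076)):
        k=(X[...,2]>lo)&(X[...,2]<hi)&(r>.058)&(r<.088); P=X[k]
        if len(P)>50: c=fit(P,rad); print(n,nm,len(P),c.round(4),"rms",np.std(np.hypot(*(P[:,:2]-c).T)-rad).round(4))
E
python3 rel.py
```

```text
[0.47160175 0.37586951 0.20031528] [3.14111338e+00 5.94706284e-04 1.16191931e+00] [ 0.66244576 -0.37696155 -5.44317083]
scene tin 1427 [0.4734 0.3788] rms 0.0015
scene rim 484 [0.4729 0.3797] rms 0.0013
scene skirt 749 [0.4737 0.3771] rms 0.002
```

Call:
jog_arm(
  commands=[0.0016,-0.0013,0.01,0,0,0,255,0.0016,-0.0013,0.025,0,0,0,255,0.0016,-0.0013,0.04,0,0,0,255,0.0016,-0.0013,0.05,0,0,0,255,0.0016,-0.0013,0.06,0,0,0,255,0.0016,-0.0013,0.06,0,0,0,255,0.0016,-0.0013,0.06,0,0,0,255,0.0016,-0.0013,0.06,0,0,0,255],
)

```text
time: 7.9
position: [0.4708, 0.3796, 0.141]
orientation: [3.141, -0.001, 1.164]
force: [-0.1, -0.8, -6.0]
opening: 0.015
gripper_force: 59.9
```

```bash
python3 rel.py
```

```text
[0.47080695 0.37964182 0.14100262] [ 3.14097341e+00 -1.44444434e-03  1.16374736e+00] [-0.14055864 -0.82572088 -6.01904196]
scene tin 1053 [0.4736 0.3786] rms 0.0009
scene skirt 723 [0.473  0.3808] rms 0.0037
```

Call:
jog_arm(
  commands=[-0.001,0.001,0.003,0,0,0,255,-0.001,0.001,0.006,0,0,0,255,-0.001,0.001,0.009,0,0,0,255,-0.001,0.001,0.012,0,0,0,255,-0.001,0.001,0.015,0,0,0,255,-0.001,0.001,0.018,0,0,0,255,-0.001,0.001,0.02,0,0,0,255,-0.001,0.001,0.02,0,0,0,255,-0.001,0.001,0.02,0,0,0,255],
)

```text
time: 8.9
position: [0.4709, 0.3779, 0.1203]
orientation: [-3.142, -0.0, 1.164]
force: [-0.1, 0.8, -5.6]
opening: 0.0148
gripper_force: 60.0
```

Call:
jog_arm(
  commands=[0,0,0.001,0,0,0,255,0,0,0.002,0,0,0,255,0,0,0.003,0,0,0,255,0,0,0.004,0,0,0,255,0,0,0.005,0,0,0,255,0,0,0.006,0,0,0,255,0,0,0.006,0,0,0,255],
)

```text
time: 9.6
position: [0.4713, 0.3783, 0.1173]
orientation: [3.14, -0.001, 1.164]
force: [-4.4, -3.7, 16.6]
opening: 0.0147
gripper_force: 63.0
```

```bash
cat > lev.py <<'E'
from h import *
from plant import sensors
s=sensors.sense(); print(s["time"],s["position"],s["orientation"],s["force"])
for n in("scene","top"):
    im,d=optics.capture(n); X=cloud(n,d); r=np.hypot(X[...,0]-.4725,X[...,1]-.379); P=X[(r<.07)&(abs(X[...,2]-.068)<.012)]
    if len(P)<100: continue
    h,e=np.histogram(P[:,2],bins=24,range=(.056,.08)); z=e[h.argmax()]+.0005
    p=P[abs(P[:,2]-z)<.003]; A=np.c_[p[:,:2]-[.4725,.379],np.ones(len(p))]; print(n,len(p),"plate z",np.median(p[:,2]).round(4),"slope,z",np.linalg.lstsq(A,p[:,2],rcond=None)[0].round(4))
    P=X[(r>.05)&(r<.085)&(X[...,2]>.054)&(X[...,2]<.0635)]
    cv2.imwrite(f"pics/l{n}{s['time']:.1f}.png",im[:,:,::-1])
E
python3 lev.py; python3 - <<'E'
import cv2,glob
f=sorted(glob.glob("pics/lscene*"))[-1]; a=cv2.imread(f); cv2.imwrite("pics/seat.png",cv2.resize(a[180:360,210:370],None,fx=3,fy=3))
E
```

```text
9.6 [0.47134225 0.37825667 0.11730713] [ 3.13984725e+00 -1.47278709e-03  1.16359689e+00] [-4.40045379 -3.67392922 16.56282737]
scene 3210 plate z 0.0692 slope,z [-0.0032 -0.0013  0.0693]
```

View pics/seat.png

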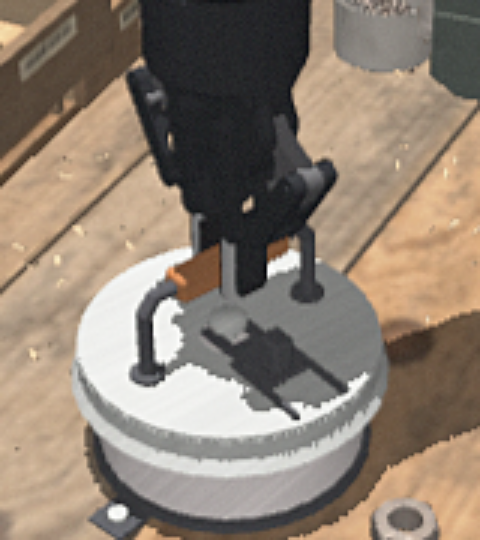

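The lids look level and on the tin (plate centre near (230,340) in the crop). I'll check the camera's height bias before deciding whether they are fully home.

```bash
python3 - <<'E'
from h import *
d=np.load("pics/scene0.npy"); X=cloud("scene",d)
r=np.hypot(X[...,0]-.525,X[...,1]-.178); P=X[(r<.07)&(abs(X[...,2]-.021)<.006)]; print("plate on bench",np.median(P[:,2]))
r=np.hypot(X[...,0]-.473,X[...,1]-.379); P=X[(r<.072)&(r>.063)]; print("tin 99pct z",np.percentile(P[:,2],[90,95,97,98,99]))
r=np.hypot(X[...,0]-.50,X[...,1]-.277); P=X[(r<.02)]; print("bench between",np.median(P[:,2]))
E
```

```text
plate on bench 0.023050049929851754
tin 99pct z [0.05953367 0.06156118 0.06217441 0.0624474  0.06286606]
bench between nan
  return _methods._mean(a, axis=axis, dtype=dtype,
  ret = ret.dtype.type(ret / rcount)
```

Camera bias is +2 mm, so the plate is at 0.067 m: fully home. Unload, release and rise.

Call:
jog_arm(
  commands=[0,0,-0.002,0,0,0,255,0,0,-0.002,0,0,0,255,0,0,-0.002,0,0,0,0,0,0,-0.002,0,0,0,0,0,0,-0.002,0,0,0,0,0,0,-0.002,0,0,0,0,0,0,-0.002,0,0,0,0,0,0,-0.002,0,0,0,0],
)

```text
time: 10.5
position: [0.4709, 0.3779, 0.1162]
orientation: [-3.142, -0.0, 1.164]
force: [-0.6, 0.4, -0.2]
opening: 0.0852
gripper_force: 0.0
```

Call:
jog_arm(
  commands=[0,0,-0.02,0,0,0,0,0,0,-0.05,0,0,0,0,0,0,-0.09,0,0,0,0,0,0,-0.13,0,0,0,0,0,0,-0.18,0,0,0.15,0,0,0,-0.2,0,0,0.3,100,0,0,-0.2,0,0,0.45,100,0,0,-0.2,0,0,0.6,100,0,0,-0.2,0,0,0.75,100,0,0,-0.2,0,0,0.9,100,0,0,-0.2,0,0,1.05,100,0,0,-0.2,0,0,1.2,100,0,0,-0.2,0,0,1.35,100,0,0,-0.2,0,0,1.5,100,0,0,-0.2,0,0,1.571,100,0,0,-0.2,0,0,1.571,100,0,0,-0.2,0,0,1.571,100],
)

```text
time: 12.2
position: [0.4707, 0.3779, 0.3163]
orientation: [3.142, 0.0, -0.405]
force: [0.1, 0.5, -0.3]
opening: 0.0521
gripper_force: 0.0
```

```bash
python3 lev.py; python3 - <<'E'
import cv2,glob,numpy as np
f=sorted(glob.glob("pics/lscene*"),key=lambda s:float(s.split("scene")[1][:-4]))[-1]; a=cv2.imread(f)
g=cv2.imread(f.replace("lscene","ltop")); 
out=cv2.resize(a[200:350,215:365],(450,450)); 
if g is not None: out=np.hstack([out,cv2.resize(g[200:320,175:295],(350,350)) if 0 else cv2.resize(g[200:330,170:280],(350,450))])
cv2.imwrite("pics/rel.png",out); print(out.shape)
E
```

```text
12.2 [0.47070046 0.37793628 0.316287  ] [ 3.14151026e+00  4.30776303e-05 -4.04990776e-01] [ 0.08933394  0.45004744 -0.28036383]
scene 3315 plate z 0.0696 slope,z [ 0.0075 -0.0044  0.0697]
top 1362 plate z 0.0677 slope,z [ 0.0045 -0.0016  0.0676]
(450, 800, 3)
```

View pics/rel.png

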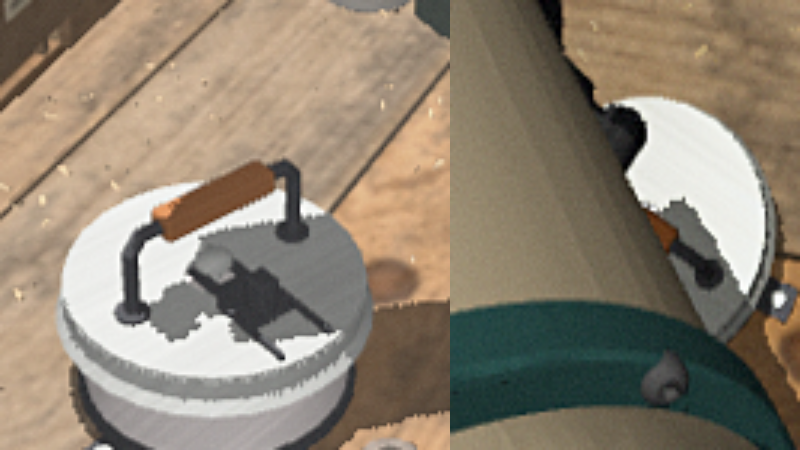

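The pair sits level on the tin and the gripper is clear; in the left view the bar is at (215,200) and the knob at (262,285). Now for the knob.

```bash
python3 - <<'E'
from h import *
im,d=optics.capture("scene"); X=cloud("scene",d)
ex=np.array([np.cos(-.407),np.sin(-.407)]); ey=np.array([-ex[1],ex[0]]); o=np.array([.4709,.3779])
L=np.stack([(X[...,:2]-o)@ex,(X[...,:2]-o)@ey],-1)*1000; Z=X[...,2]*1000-2.1
box=np.zeros(Z.shape,bool); box[200:350,215:365]=1
k=box&(abs(L[...,0])<25)&(abs(L[...,1])<36)&(Z>103)&(Z<125); print("bar",k.sum(),"x",np.percentile(L[k][:,0],[3,50,97]),"y",np.percentile(L[k][:,1],[3,50,97]),"z",np.percentile(Z[k],[3,97]))
t=k&(Z>116); print("bar top",t.sum(),np.percentile(L[t],[5,50,95],axis=0).round(1).tolist())
k=box&(L[...,0]<-20)&(L[...,0]>-60)&(abs(L[...,1])<25)&(Z>80)&(Z<95); print("knob",k.sum(),"x",np.percentile(L[k][:,0],[3,50,97]).round(1),"y",np.percentile(L[k][:,1],[3,50,97]).round(1),"z",np.percentile(Z[k],[3,50,97]).round(1))
t=k&(Z>87); print("knob top",t.sum(),np.percentile(L[t],[5,50,95],axis=0).round(1).tolist())
k=box&(np.hypot(*np.moveaxis(L,-1,0))<14)&(Z>72)&(Z<85);print("head",k.sum(),L[k].mean(0),np.percentile(Z[k],90))
E
python3 go.py .4709 .3779 .3163 -.407
```

```text
bar 541 x [-8.30552008 -5.13238805  6.81254627] y [-29.67087822   4.94881864  34.55974931] z [107.73111868 120.67283038]
bar top 342 [[-7.6, -26.5], [-1.7, 4.3], [6.7, 33.9]]
knob 96 x [-43.7 -38.4 -29.5] y [-2.1  5.   9.5] z [80.7 87.1 89.4]
knob top 49 [[-43.3, -2.1], [-36.8, 2.8], [-30.3, 7.8]]
head 108 [-0.17997622  4.55758494] 79.33057172687099
shift [-0.     -0.0001  0.    ] rot [-0.      0.0001  0.0007]
tool x,y in world [ 0.919 -0.395 -0.   ] [-0.395 -0.919 -0.   ] q7 [-0.72  0.5  -0.    1.57  0.    1.08 -2.7 ]
```

Call:
jog_arm(
  commands=[-0.036,-0.002,0,0,0,0,150,-0.036,-0.002,0.03,0,0,0,150,-0.036,-0.002,0.07,0,0,0,150,-0.036,-0.002,0.11,0,0,0,150,-0.036,-0.002,0.145,0,0,0,150,-0.036,-0.002,0.175,0,0,0,150,-0.036,-0.002,0.19,0,0,0,150,-0.036,-0.002,0.19,0,0,0,150,-0.036,-0.002,0.19,0,0,0,150,-0.036,-0.002,0.19,0,0,0,150],
)

```text
time: 13.35
position: [0.4394, 0.3946, 0.1276]
orientation: [-3.139, -0.001, -0.407]
force: [0.0, 0.8, 0.1]
opening: 0.0353
gripper_force: 0.0
```

```bash
python3 - <<'E'
from h import *
from plant import sensors
s=sensors.sense(); print(s["position"],s["opening"],s["force"],s["joint_positions"].round(2))
im,d=optics.capture("scene"); X=cloud("scene",d)
ex=np.array([np.cos(-.407),np.sin(-.407)]); ey=np.array([-ex[1],ex[0]]); o=s["position"][:2]
L=np.stack([(X[...,:2]-o)@ex,(X[...,:2]-o)@ey],-1)*1000; Z=X[...,2]*1000-2.1; tz=s["position"][2]*1000
box=np.zeros(Z.shape,bool); box[150:350,215:400]=1
for sg in(-1,1):
    k=box&(abs(L[...,0])<14)&(L[...,1]*sg>5)&(abs(L[...,1])<60)&(Z>tz-22)&(Z<tz-2)&(Z>92); q=L[k]
    if k.sum(): print("finger",sg,k.sum(),"x",np.percentile(q[:,0],[2,50,98]).round(1),"y",np.percentile(q[:,1],[2,50,98]).round(1),"z",Z[k].min())
k=box&(abs(L[...,0])<14)&(abs(L[...,1])<14)&(Z>84)&(Z<93); print("knob",k.sum(),np.percentile(L[k],[2,50,98],axis=0).round(1).tolist())
cv2.imwrite("pics/hov.png",cv2.resize(im[170:330,215:375,::-1],(560,560)))
E
```

```text
[0.43938743 0.39458415 0.12760848] 0.0352994914205038 [0.00507864 0.84393376 0.12730272] [-0.77  0.7  -0.01  1.8   0.01  0.64 -2.77]
finger -1 129 x [-11.   -2.9  12.3] y [-28.8 -16.4 -14.8] z 108.56179773910162
finger 1 98 x [-10.8  -6.1   5.7] y [18.6 26.1 33.2] z 109.8639974384447
knob 71 [[-7.6, -5.3], [-1.7, 1.7], [6.0, 6.6]]
```

View pics/hov.png

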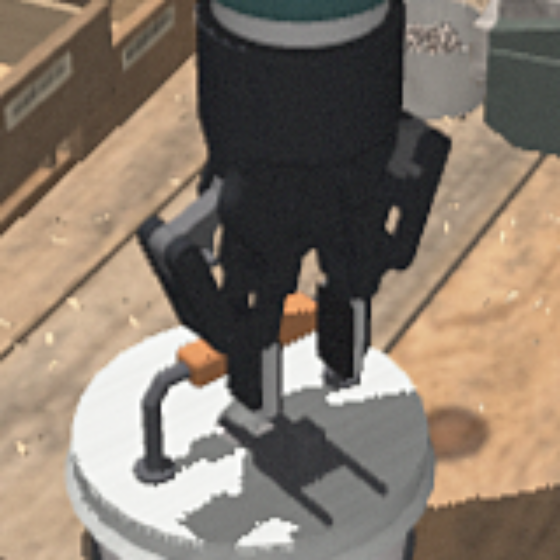

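Fingers straddle the knob (in the crop, tips at (250,400) and (340,375), knob at (300,440)). Relative to the fingers, the knob is about 1.4 mm off in x and 0.5 mm in y once settled.

Call:
jog_arm(
  commands=[-0.001,0.0005,0.01,0,0,0,150,-0.001,0.0005,0.02,0,0,0,150,-0.001,0.0005,0.026,0,0,0,150,-0.001,0.0005,0.03,0,0,0,150,-0.001,0.0005,0.03,0,0,0,150,-0.001,0.0005,0.03,0,0,0,150],
)

```text
time: 14.0
position: [0.4376, 0.3939, 0.0962]
orientation: [3.141, 0.0, -0.407]
force: [0.3, -0.4, -0.2]
opening: 0.0353
gripper_force: 0.0
```

Call:
jog_arm(
  commands=[0,0,0,0,0,0,180,0,0,0,0,0,0,200,0,0,0,0,0,0,215,0,0,0,0,0,0,255,0,0,0,0,0,0,255,0,0,0,0,0,0,255,0,0,0,0,0,0,255,0,0,0,0,0,0,255,0,0,0,0,0,0,255],
  newtons=25,
)

```text
time: 14.9
position: [0.4377, 0.3941, 0.0966]
orientation: [-3.141, -0.0, -0.407]
force: [-0.5, 0.0, 3.3]
opening: 0.0116
gripper_force: 26.5
```

Call:
jog_arm(
  commands=[0,0,0.001,0,0,0,255,-0.003,0,0.001,0,0,0,255,-0.006,0,0.001,0,0,0,255,-0.009,0,0.001,0,0,0,255,-0.012,0,0.001,0,0,0,255,-0.015,0,0.001,0,0,0,255,-0.018,0,0.001,0,0,0,255,-0.021,0,0.001,0,0,0,255,-0.023,0,0.001,0,0,0,255,-0.025,0,0.001,0,0,0,255,-0.026,0,0.001,0,0,0,255,-0.026,0,0.001,0,0,0,255,-0.026,0,0.001,0,0,0,255],
)

```text
time: 16.2
position: [0.4149, 0.4039, 0.0961]
orientation: [-3.14, -0.002, -0.408]
force: [1.1, -2.1, 7.8]
opening: 0.0113
gripper_force: 26.9
```

```bash
cat > chk.py <<'E'
from h import *
from plant import sensors
s=sensors.sense(); print(s["time"],s["position"],s["opening"],s["force"],s["gripper_force"])
im,d=optics.capture("scene"); X=cloud("scene",d)
ex=np.array([np.cos(-.407),np.sin(-.407)]); ey=np.array([-ex[1],ex[0]]); o=np.array([.4709,.3779])
L=np.stack([(X[...,:2]-o)@ex,(X[...,:2]-o)@ey],-1)*1000; Z=X[...,2]*1000-2.1
box=np.zeros(Z.shape,bool); box[200:350,215:365]=1
k=box&(abs(L[...,0])<16)&(abs(L[...,1])<45)&(Z>103)&(Z<125)&(orange(im)>0); print("bar",k.sum(),np.percentile(L[k],[3,97],axis=0).round(1).tolist())
k=box&(L[...,0]<-20)&(L[...,0]>-80)&(abs(L[...,1])<25)&(Z>84)&(Z<91); print("knob(z84-91)",k.sum(),np.percentile(L[k],[3,50,97],axis=0).round(1).tolist() if k.any() else "")
k=box&(np.hypot(*np.moveaxis(L,-1,0))<14)&(Z>74)&(Z<85);print("head",k.sum(),L[k].mean(0) if k.any() else "")
cv2.imwrite(f"pics/chk{s['time']:.1f}.png",cv2.resize(im[170:330,215:375,::-1],(560,560)))
E
python3 chk.py
```

```text
16.2 [0.41486504 0.40394575 0.09609923] 0.011328260759257672 [ 1.05222321 -2.06548819  7.84005062] 26.922039091587067
bar 67 [[-8.6, -4.2], [4.3, 36.2]]
knob(z84-91) 117 [[-72.3, -13.9], [-67.8, 10.4], [-56.8, 22.9]]
head 50 [-0.18083766  8.61018806]
```

Call:
jog_arm(
  commands=[-0.001,0,0,0,0,0,255,-0.002,0,0,0,0,0,255,-0.002,0,0,0,0,0,255,-0.002,0,0,0,0,0,255],
)

```text
time: 16.65
position: [0.4141, 0.4043, 0.0961]
orientation: [-3.14, -0.003, -0.409]
force: [3.0, -2.2, 6.4]
opening: 0.0111
gripper_force: 26.8
```

Call:
jog_arm(
  commands=[-0.001,0,0,0,0,0,255,-0.001,0,0,0,0,0,255,-0.001,0,0,0,0,0,255],
)

```text
time: 16.95
position: [0.4139, 0.4044, 0.0961]
orientation: [-3.14, -0.004, -0.409]
force: [3.9, -3.4, 6.4]
opening: 0.0111
gripper_force: 26.7
```

```bash
python3 chk.py
```

```text
16.95 [0.4139453  0.40443234 0.0961206 ] 0.011074701697417031 [ 3.92987102 -3.40997312  6.37324687] 26.714044511318207
bar 66 [[-8.9, -6.1], [3.6, 36.0]]
knob(z84-91) 102 [[-73.2, -13.1], [-68.6, 10.0], [-57.5, 22.5]]
head 48 [0.58489544 8.62193078]
```

Force rises at 25.9 mm of travel: the catch is at its stop. Relax, release, rise.

Call:
jog_arm(
  commands=[0.002,0,0,0,0,0,255,0.002,0,0,0,0,0,255,0.002,0,0,0,0,0,100,0.002,0,0,0,0,0,100,0.002,0,0,0,0,0,100,0.002,0,0,0,0,0,100,0.002,0,-0.02,0,0,0,100,0.002,0,-0.06,0,0,0,100,0.002,0,-0.1,0,0,0,100,0.002,0,-0.15,0,0,0,100,0.002,0,-0.19,0,0,0,0,0.002,0,-0.2,0,0,0,0,0.002,0,-0.2,0,0,0,0],
)

```text
time: 18.3
position: [0.4133, 0.4052, 0.297]
orientation: [-3.138, -0.001, -0.407]
force: [0.6, -0.2, -0.9]
opening: 0.0851
gripper_force: 0.0
```

```bash
python3 chk.py; python3 go.py .4709 .3779 .3 1.164
```

```text
18.3 [0.41325318 0.40517929 0.2969528 ] 0.08510804530024162 [ 0.62114472 -0.17250607 -0.85562289] 0.0
bar 467 [[-8.5, -25.2], [4.3, 35.1]]
knob(z84-91) 74 [[-69.1, -1.0], [-63.4, 4.8], [-55.8, 9.8]]
head 97 [0.08254091 4.30895846]
shift [ 0.0642  0.0012 -0.005 ] rot [ 1.0000e-04  1.0000e-04 -1.5711e+00]
tool x,y in world [ 0.918 -0.396 -0.   ] [-0.396 -0.918  0.   ] q7 [-0.82  0.48  0.    1.67 -0.    1.   -2.8 ]
```

View pics/chk18.3.png

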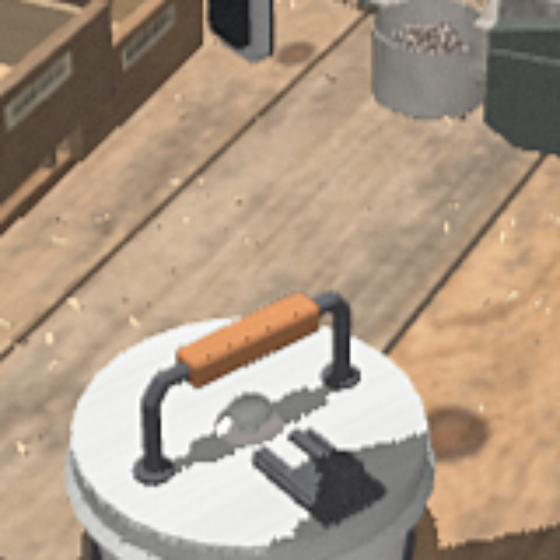

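The catch is out: fork clear of the head at (245,415), knob at (350,470), and the outer lid has not shifted. Turn back and hover over the handle.

Call:
jog_arm(
  commands=[0.03,-0.001,0,0,0,-0.15,0,0.064,-0.001,0,0,0,-0.3,0,0.064,-0.001,0,0,0,-0.45,0,0.064,-0.001,0,0,0,-0.6,0,0.064,-0.001,0,0,0,-0.75,0,0.064,-0.001,0,0,0,-0.9,0,0.064,-0.001,0,0,0,-1.05,0,0.064,-0.001,0,0,0,-1.2,0,0.064,-0.001,0,0,0,-1.35,0,0.064,-0.001,0,0,0,-1.5,0,0.064,-0.001,0,0,0,-1.571,0,0.064,-0.001,0.02,0,0,-1.571,0,0.064,-0.001,0.06,0,0,-1.571,0,0.064,-0.001,0.09,0,0,-1.571,0,0.064,-0.001,0.11,0,0,-1.571,0,0.064,-0.001,0.12,0,0,-1.571,0,0.064,-0.001,0.12,0,0,-1.571,0,0.064,-0.001,0.12,0,0,-1.571,0,0.064,-0.001,0.12,0,0,-1.571,0],
)

```text
time: 20.25
position: [0.4723, 0.3808, 0.1763]
orientation: [3.141, -0.002, 1.164]
force: [0.0, -0.6, 1.0]
opening: 0.0857
gripper_force: 0.0
```

```bash
python3 go.py .4712 .3797 .1165 1.164
```

```text
shift [-0.0015 -0.0006  0.0598] rot [ 0.0007 -0.0018 -0.0001]
tool x,y in world [0.396 0.918 0.002] [ 0.918 -0.396  0.001] q7 [-0.5   0.67 -0.36  1.71  0.31  0.81 -1.41]
```

Call:
jog_arm(
  commands=[-0.001,0,0.02,0,0,0,0,-0.001,0,0.04,0,0,0,0,-0.001,0,0.055,0,0,0,0,-0.001,0,0.061,0,0,0,0,-0.001,0,0.061,0,0,0,0,-0.001,0,0.061,0,0,0,0,-0.001,0,0.061,0,0,0,255,-0.001,0,0.061,0,0,0,255,-0.001,0,0.061,0,0,0,255,-0.001,0,0.061,0,0,0,255,-0.001,0,0.061,0,0,0,255,-0.001,0,0.061,0,0,0,255,-0.001,0,0.061,0,0,0,255,-0.001,0,0.061,0,0,0,255,-0.001,0,0.061,0,0,0,255],
  newtons=60,
)

```text
time: 21.75
position: [0.4712, 0.3794, 0.1145]
orientation: [-3.141, -0.0, 1.164]
force: [-2.3, 0.3, 4.6]
opening: 0.0149
gripper_force: 59.9
```

Call:
jog_arm(
  commands=[0,0,-0.002,0,0,0,255,0,0,-0.004,0,0,0,255,0,0,-0.007,0,0,0,255,0,0,-0.01,0,0,0,255,0,0,-0.014,0,0,0,255,0,0,-0.018,0,0,0,255,0,0,-0.022,0,0,0,255,0,0,-0.027,0,0,0,255,0,0,-0.032,0,0,0,255,0,0,-0.04,0,0,0,255,0,0,-0.05,0,0,0,255,0,0,-0.06,0,0,0,255,0,0,-0.072,0,0,0,255,0,0,-0.085,0,0,0,255,0,0,-0.098,0,0,0,255,0,0,-0.11,0,0,0,255,0,0,-0.119,0,0,0,255,0,0,-0.125,0,0,0,255,0,0,-0.127,0,0,0,255,0,0,-0.127,0,0,0,255],
)

```text
time: 23.75
position: [0.4715, 0.3792, 0.2413]
orientation: [-3.142, 0.0, 1.164]
force: [1.1, 0.0, -4.8]
opening: 0.0148
gripper_force: 58.8
```

Call:
jog_arm(
  commands=[0,0,0,0,0,0,255,0,0,0,0,0,0,255,0,0,0,0,0,0,255,0,0,0,0,0,0,255,0,0,0,0,0,0,255],
)

```text
time: 24.25
position: [0.4714, 0.3792, 0.2412]
orientation: [-3.141, 0.0, 1.164]
force: [-0.7, 1.2, -4.6]
opening: 0.0149
gripper_force: 58.8
```

```bash
python3 - <<'E'
from h import *
from plant import sensors
s=sensors.sense(); print(s["time"],s["position"],s["orientation"],s["force"])
im,d=optics.capture("scene"); X=cloud("scene",d); r=np.hypot(X[...,0]-.4735,X[...,1]-.379); Z=X[...,2]-.0021
for lo,hi,n in((.185,.202,"outer plate"),(.06,.068,"flange")):
    P=X[(r<.072)&(Z>lo)&(Z<hi)]; z0=np.median(P[:,2]); p=P[abs(P[:,2]-z0)<.003]; A=np.c_[p[:,:2]-[.4735,.379],np.ones(len(p))]; print(n,len(p),z0-.0021,np.linalg.lstsq(A,p[:,2],rcond=None)[0].round(4))
k=(r<.014)&(Z>.07)&(Z<.09); print("head",k.sum(),np.percentile(Z[k],90) if k.any() else "",X[k].mean(0) if k.any() else "")
cv2.imwrite("pics/fin.png",cv2.resize(im[80:360,200:400,::-1],None,fx=2,fy=2))
E
```

```text
24.25 [0.4714397  0.37919848 0.2411844 ] [-3.14146687e+00  1.71190126e-04  1.16378819e+00] [-0.70339574  1.1552292  -4.55584269]
outer plate 3378 0.19406547091594079 [-0.0029  0.0003  0.1961]
flange 4138 0.06375692961110968 [ 0.0008 -0.0018  0.0659]
head 105 0.07916208852494008 [0.47272482 0.38201366 0.07905987]
```

View pics/fin.png

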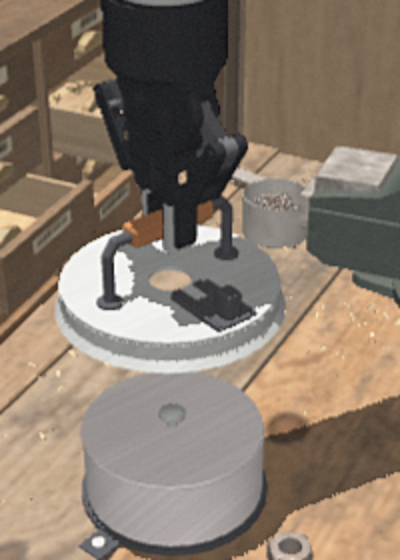

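The outer lid (at (170,290)) hangs level above the tin, and the inner lid (at (172,430)) is seated with its flange top at 64 mm and level. Handing in.

```bash
python3 -c "
from plant import arm; print(arm.finish_job())"
```

```text
the job is handed in; nothing more can be done
None
```

The job is handed in: the inner lid is seated level on the tin, and the gripper holds the outer lid level and still above it, 94 mm clear of the inner lid's head and 109 mm above its flange, at about 24 s of the 67 s allowed.

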